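# Load a roller hanger onto the tool rail and shut the keeper

### The job

Put the loose roller hanger onto the tool rail through its open end, with its hook facing the same way as the hook of the hanger already there, and let go of it in the outer half of the rail so that it rides free. Then push it along until both hangers are packed snugly against each other and the rail's closed end, and after that swing the keeper bar fully shut across the open end. Leave the other things on the bench where they are.

Things in the scene. Friction and masses are not known exactly. Their poses are not given: they have to be found in the camera images.
- rail: Fixed T-section steel rail on a grey board (115 x 335 x 12 mm). Origin: underside of the board below the rail's centre line; z up, the rail runs along y, hooks face -x. Flat head 24 mm wide, 8 mm thick (z 100 to 108 mm) from y = -130 to 106 mm; web below it 6 mm thick, down to z = 60 mm, on 6 mm feet that widen only below z = 18 mm.
- rail_mouth (a point): The rail's open end: tip of its nose, at x = 0, y = 130, z = 108 mm in the rail's frame, level with the head's top. From y = 106 to 130 mm the head tapers to about 13 mm wide and 4 mm thick, centred at z = 104 mm.
- rail_stop (a point): The closed end: centre of the face of a stop plate 50 mm wide (z 70 to 130 mm), at y = -130, z = 108 mm in the rail's frame.
- hanger: Loose roller hanger, 0.12 to 0.25 kg, standing on the bench: aluminium block 38 (x) by 44 (y) by 26 mm high, a T-shaped tunnel along its y, black fin on top, hook on its -x side. Origin: centre of its underside; z up. Lips z 0 to 6 mm with a 12 mm slot between; tunnel z 6 to 18 mm, 28 mm wide. Riding on the rail its origin is at z = 90 mm in the rail's frame, axes parallel; packed home, at y = -64 mm.
- hanger_fin (a point): Centre of the top of the loose hanger's fin, 71 mm above its origin. The fin is 14 mm (x) by 44 mm (y), z 26 to 71 mm: grip it across x. The hanger fits the rail with 2 mm of play at each side and 4 mm in height and goes on only at the open end; it then slides easily.
- hanger_hook (a point): Tip of the loose hanger's hook, at x = -48, y = 0, z = 20 mm in the hanger's frame; the hook reaches to x = -51 mm and stays below z = 24 mm.
- parked (a joint): how far (m) the identical hanger already on the rail stands from the closed end: 0 when it touches the stop plate, growing towards the open end, up to 0.06. It slides with about 1.5 N of friction. At 0 its centre is at y = -108 mm in the rail's frame.
- parked_top (a point): centre of the top of the parked hanger's fin, 161 mm above the rail's origin
- keeper (a joint): angle (rad) of the keeper: 0 shut, where the bar points to the rail's -x across the open end; it grows up to 2.3 as the bar swings outward (clockwise seen from above), so that at 1.57 it points along the rail's +y, away from the rail. It stays where it is left; about 0.08 N m turns it; it stops hard at 0.
- keeper_pivot (a point): the keeper's upright pivot, at x = 50, y = 150 mm in the rail's frame; top of the pivot 110 mm above the rail's origin
- keeper_peg (a point): top of the black peg near the keeper bar's end: 10 mm across, 65 mm from the pivot, z 108 to 138 mm above the rail's origin. The bar is 10 mm wide, its top at 108 mm.
- wall_hook: a flat steel plate 50 x 70 x 6 mm lying on the bench with a bent hook 40 mm high on it (a different kind of hook, not for this rail); origin: centre of its underside (leave it)
- spanner: open spanner 160 mm long lying on the bench (leave it)
- screwdriver: screwdriver 180 mm long lying on the bench behind the rail (leave it)
- oil: grey oil bottle, 52 mm across, 150 mm tall (leave it)
- screws: amber jar of screws, 66 mm across, 80 mm tall (leave it)
- bearing: steel ball bearing ring, 62 mm across, 16 mm high, lying flat (leave it)
- offcut: brass bar offcut, 40 mm across, 50 mm tall, standing (leave it)
Things that resemble listed ones, but are neither listed nor needed, are in the scene too. What is shaped like the hanger but blue or brown is not meant.

How it is judged (in metres and radians):
On the way, in this order (a step that is already met when the one before it is completed fails the run):
1. the loose hanger rides on the outer half of the rail, wholly on it, hook to the rail's hook side, and the fingers have let go of it (x of hanger in the frame of rail between -0.007 and 0.007 m and z of hanger in the frame of rail between 0.082 and 0.098 m and angle between the y axis of hanger and the y axis of rail, either way round below 0.15 rad and angle between hanger's own z axis and vertical below 0.15 rad and x of hanger_hook in the frame of rail below -0.03 m and y of hanger in the frame of rail between 0 and 0.108 m and contact force between the fingers and hanger below 0.05 N), for 0.2 s.
2. both hangers are packed against each other and the closed end (x of hanger in the frame of rail between -0.007 and 0.007 m and z of hanger in the frame of rail between 0.082 and 0.098 m and angle between the y axis of hanger and the y axis of rail, either way round below 0.15 rad and angle between hanger's own z axis and vertical below 0.15 rad and x of hanger_hook in the frame of rail below -0.03 m and y of hanger in the frame of rail between -0.075 and -0.058 m and value of joint parked below 0.005 m), for 0.2 s.
3. the keeper is shut (value of joint keeper below 0.15 rad), for 0.2 s.
At the end, for the whole second after the job is handed in: The hanger rides upright on the rail (within 7 mm sideways, 8 mm in height and 0.15 rad of it), hook to the rail's hook side, its origin within 6 mm short of the packed place (y = -64 mm in the rail's frame), the parked hanger within 5 mm of the stop, the keeper within 0.15 rad of shut, all at rest (all of step 2 and value of joint keeper below 0.15 rad and linear speed of hanger below 0.02 m/s); the robot touches nothing.
It fails at once if another thing on the bench is moved more than 30 mm (distance of any of wall_hook, spanner, screwdriver, oil, screws, bearing, offcut from where it was at the start of the episode above 0.03 m).
It also fails if it takes over 64 s, if anything falls off the work surface, if the arm or the gripper's body presses on something with over 40 N, if the wrist force passes 120 N, or if a joint passes its speed limit or range.

### The arm

A 6-joint arm with a two-finger parallel gripper is mounted at the origin on the work surface. World frame = base frame: x ahead of the robot, y to its left, z up, the work surface at z = 0. Lengths are in mm, angles in degrees, forces in N, time in s.
With the tool pointing down it reaches from about 300 to 1000 mm from the base axis. Payload 5.1 kg.
Tool frame: the origin (TCP) lies between the finger pads; the fingertips stand 8 mm ahead of it and the grasp point (between the pads) lies 11 mm behind it; z points along the fingers, y is the line along which they close (so a half turn about z gives the same grasp; the last joint's range is limited). The gripper opens to 95 mm and grips with 3 to 60 N. Pads are 20 mm wide; open, the fingers measure 119 mm over their backs; the gripper's body (75 mm by 180 mm) begins 59 mm behind the grasp point.
Start: joints at [-79.79, 7.093, 94.555, -0, 78.352, -4.733], TCP at [167.572, -628.016, 222.656] pointing down, gripper open.
Joint ranges: [-149.61, 149.61], [-58.7, 133.49], [1.44, 155.28], [-77.14, 257.14], [18.33, 153.61], [-166.67, 166.67]. Speed limits (degrees/s): [147.25, 147.25, 180, 180, 180, 180].

### API

Orientations are given as [roll, pitch, yaw] about the fixed x, y, z axes, in that order (R = Rz(yaw) Ry(pitch) Rx(roll)).
In Python, from workcell import * gives the robot as it stands. The module is installed in compiled form; this text tells all that it offers.
- The arm moves only by the shell command python3 -m handwheel 'ROWS' [OPENING] [FORCE]. ROWS is JSON, one flat list of numbers, 6 for each row, row after row: the shift along the tool's x, y, z in mm, then the turn, a rotation vector about the tool's x, y, z in rad. In form: [tx, ty, tz, ax, ay, az, tx, ty, tz, ax, ay, az, ...]. A call has 1 to 12 rows; each row is the pose to reach, as a shift and turn from the pose commanded when the call began, along the tool's axes at that moment; what a row does not reach only later rows make up. A row lasts 1/8 s, in which the tool goes at most 62.5 mm and 10.7 degrees, less where a joint would pass 70% of its speed; a pose out of reach is approached as far as the arm can. A call with a gripper value outside its range is refused whole. OPENING is the opening, from 0 (shut) to 1 (fully open), set as the call begins (- or left out, the last holds). The fingers move at their own pace and stop on an object; FORCE is the grip in N (left out, the last holds). Time passes only in rows, so rows that repeat a pose let the fingers close. It gives the time, the measured TCP pose, the force, the opening and the grip force at its end, in the units of the state.
- observe(): the state, without advancing time (a new reading comes with each control period).
- snapshot(name): name is "side" or "top" or "wrist"; returns (picture, depth): 420x560x3 uint8, blue, green, red; 420x560 float32, mm along the optical axis (not along the pixel's ray), 0 where there is no reading.
- get_calibration(name): a dict with "fx", "fy", "cx", "cy" (pixels), "pose" (4x4, takes a point from camera to world coordinates); the wrist camera has in their place "mount" (4x4, takes a point from camera to tool coordinates, whose origin is the TCP and whose axes are the flange's). Camera axes: x right, y up, looking along -z (the intrinsics and any distortion apply to the point x, -y, -z); pixel columns grow to the right and rows downward; lengths in mm; the calibration is good to about 2 mm. A picture is of the moment at which its call begins: read the wrist's pose just before it. get_calibration takes no time and is no camera call.
- hand_in(): hands the job in; it is judged then, once.
Trained networks look in the newest picture that a camera, given by its name, has taken for a name from the list of things; names that differ only in an ending like _2 or _b are one class to them, and where a whole thing is asked for, a point or a joint stands for the part that bears it (a point fixed in the world has none). Each returns a list of dicts, best first, with "score" (0 to 1); they miss things now and then, are a little off and sometimes report something else, mostly with a low value. They report only what shows in the picture. A call takes as long as a camera call. They do not tell look-alikes from the thing itself.
- search_frame(camera, target): "extent" ([left, top, width, height] in pixels, round what is visible of it).
- silhouettes(camera, target): "region" (420x560 bool, what is visible of it) and "extent" ([left, top, width, height] in pixels, round what is visible of it).
The state is a dict: "time_s": time; "joint_positions": joint angles; "qd": joint speeds; "joint_efforts": joint torques, N m; "ee_pos": TCP position; "tool_rot": TCP orientation; "contact_force": force on the tool from outside, world axes, zero at the start; "moment": the same for the moment, N m; "opening": opening from 0.0 (shut) to 1.0 (fully open); "grasp_force": force on a finger pad.
Only numpy, scipy, OpenCV 4.12 (cv2) and the standard library are available. Lean on these libraries where they do the work, as an engineer would, in place of code of your own. Each camera call takes 0.05 s, during which the arm holds its last target. There are 200 camera calls.

## Working session

There is one attempt and no reset: what is moved stays moved. The work goes in short steps, Python scripts to look and compute and a shell command to move; the robot and the scene stay as the last step left them, time stands still between calls to the robot, and variables do not carry over. Pictures are saved under pics/ and viewed, at most 10 in all, crops included, and the job is handed in when it is done.

```bash
mkdir -p pics; cat > h.py <<'E'
from workcell import *
import numpy as np, cv2
from scipy.spatial.transform import Rotation as R
def campose(n):
    c=get_calibration(n)
    if n!='wrist': return c,np.array(c['pose'])
    s=observe(); T=np.eye(4); T[:3,:3]=R.from_euler('xyz',s['tool_rot'],degrees=True).as_matrix(); T[:3,3]=s['ee_pos']
    return c,T@np.array(c['mount'])
def world(c,T,u,v,d):
    u,v,d=map(np.asarray,(u,v,d))
    p=np.stack([(u-c['cx'])/c['fx']*d,-(v-c['cy'])/c['fy']*d,-d,np.ones_like(d,dtype=float)],-1)
    return (p@T.T)[...,:3]
def cloud(c,T,dep):
    v,u=np.mgrid[:420,:560]; return world(c,T,u,v,dep.astype(float))
def proj(c,T,p):
    q=np.linalg.inv(T)@np.append(p,1); return c['cx']+c['fx']*q[0]/-q[2], c['cy']-c['fy']*q[1]/-q[2]
E
python3 - <<'E'
from h import *
print({k:v for k,v in observe().items()})
for n in ('side','top'):
    c,T=campose(n); im,d=snapshot(n); cv2.imwrite(f'pics/{n}0.png',im); np.save(f'{n}0.npy',d)
    print(n,{k:v for k,v in c.items() if k!='pose'},T.round(3).tolist(), (d==0).mean())
    P=cloud(c,T,d)
    for t in ('rail','hanger','keeper','parked'):
        for r in silhouettes(n,t)[:4]:
            m=r['region']&(d>0); print(t,round(r['score'],2),r['extent'],np.median(P[m],0).round(),P[m][:,2].max().round() if m.any() else None)
c,T=campose('wrist');print(get_calibration('wrist'))
E
```

```text
{'time_s': 0.0, 'joint_positions': array([-7.97904965e+01,  7.13255984e+00,  9.46332863e+01, -7.41415465e-04,
        7.83513157e+01, -4.73203668e+00]), 'qd': array([-0.04524848, -0.02439513, -0.02745205, -0.05571881,  0.00775807,
        0.01664174]), 'joint_efforts': array([-1.91309759e-03, -4.17604852e+01, -3.59931672e+01,  7.73198577e-02,
        4.92941507e-02, -1.77327020e-04]), 'ee_pos': array([ 167.45622072, -627.41677266,  221.40581208]), 'tool_rot': array([-1.79883178e+02, -8.94198286e-03,  1.49416815e+01]), 'contact_force': array([ 0.44764277, -0.17021551, -0.18178473]), 'moment': array([-0.04954252, -0.01889931,  0.02445377]), 'grasp_force': 0.0, 'opening': 0.9995829852068582}
side {'fx': 474.5031256795117, 'fy': 474.5031256795117, 'cx': 284.2108248510051, 'cy': 208.5779186159813} [[0.965, 0.197, -0.175, 364.219], [-0.263, 0.698, -0.666, -742.959], [-0.009, 0.689, 0.725, 946.796], [0.0, 0.0, 0.0, 1.0]] 0.004119897959183673
rail 0.64 [253.9, 175.1, 80.1, 167.5] [ 529. -141.   13.] 164.0
rail 0.34 [254.0, 158.8, 25.8, 19.8] [587. 293.   6.] 42.0
hanger 0.89 [200.9, 128.7, 2
[... 895 characters left out ...]
nger 0.69 [126.1, 230.7, 20.6, 16.1] [446. 430.  40.] 76.0
keeper 0.56 [250.3, 178.3, 25.4, 14.3] [594.  66. 109.] 143.0
parked 0.73 [243.7, 176.2, 129.8, 51.4] [532. -93.  14.] 165.0
parked 0.6 [343.0, 197.9, 24.4, 32.2] [ 523. -190.  118.] 165.0
{'fx': 352.8460379426215, 'fy': 352.8460379426215, 'cx': 274.3241481536097, 'cy': 206.30837270174214, 'mount': array([[-1.23204020e-04,  9.61803184e-01,  2.73741884e-01,
         7.72995291e+01],
       [ 9.99999860e-01, -2.24131848e-05,  5.28823258e-04,
         1.02715164e+00],
       [ 5.14759321e-04,  2.73741911e-01, -9.61803047e-01,
        -1.62121094e+02],
       [ 0.00000000e+00,  0.00000000e+00,  0.00000000e+00,
         1.00000000e+00]])}
```

```bash
python3 - <<'E'
import cv2,numpy as np
a=cv2.imread('pics/side0.png')[110:350,140:400]; b=cv2.imread('pics/top0.png')[150:320,100:400]
cv2.imwrite('pics/a.png',cv2.resize(a,None,fx=2.5,fy=2.5,interpolation=cv2.INTER_CUBIC)); cv2.imwrite('pics/b.png',cv2.resize(b,None,fx=2.6,fy=2.6,interpolation=cv2.INTER_CUBIC))
E
```

```text
(no output)
```

View pics/a.png

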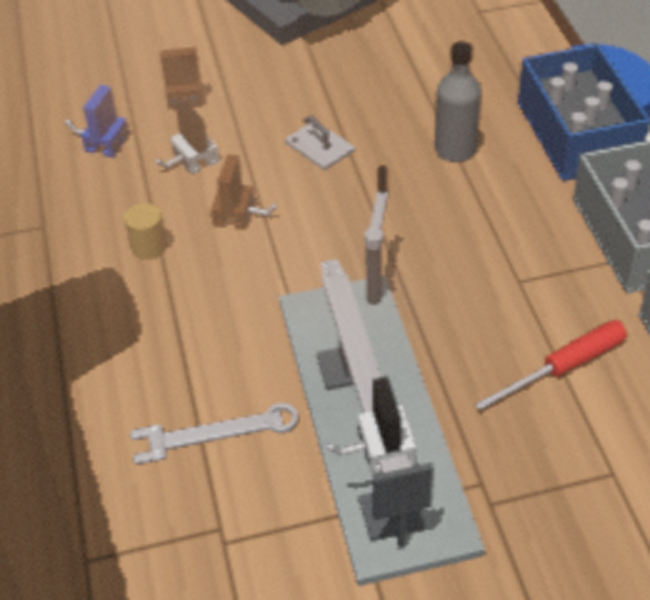

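View pics/b.png

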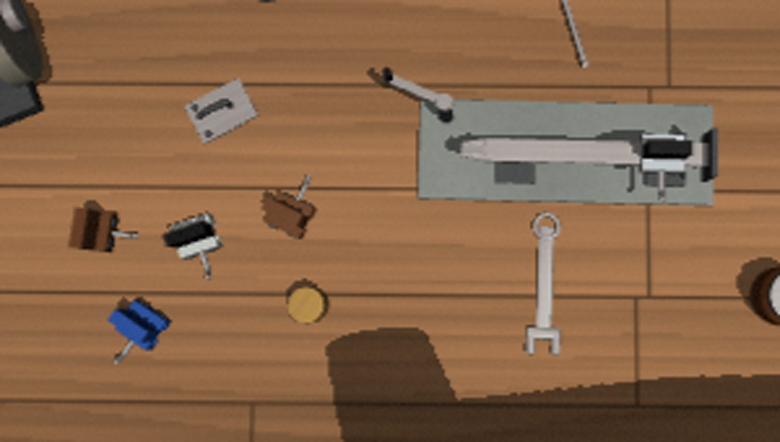

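The side and top views show the real hanger (aluminium with a black fin) at about (195,237) in the top crop, which is world (439,318). Its hook already points to -x. Brown and blue look-alikes stand around it. The rail runs almost along world y with its open end at +y, and the keeper is swung open past 1.57. Next I measure the poses.

```bash
python3 - <<'E'
from h import *
def rect(p):
    r=cv2.minAreaRect(p[:,:2].astype(np.float32)); b=cv2.boxPoints(r); e=b[1]-b[0],b[2]-b[1]; l=max(e,key=np.linalg.norm); a=np.degrees(np.arctan2(l[1],l[0]))%180
    return np.round(r[0],1),np.round(r[1],1),round(a,1),len(p), p[:,2].mean().round(1)
for n in ('side','top'):
    c,T=campose(n); im=cv2.imread(f'pics/{n}0.png'); d=np.load(f'{n}0.npy'); P=cloud(c,T,d).reshape(-1,3)
    def box(x0,x1,y0,y1,z0,z1): return P[(P[:,0]>x0)&(P[:,0]<x1)&(P[:,1]>y0)&(P[:,1]<y1)&(P[:,2]>z0)&(P[:,2]<z1)]
    print(n,'board',rect(box(440,620,-300,120,5,20)))
    h=box(490,570,-130,70,102,118); print(' head',rect(h)); 
    h=h[(h[:,1]<20)]; k=np.polyfit(h[:,1],h[:,0],1); print('  line x=',k.round(4), 'ymax',box(490,570,-130,100,98,118)[:,1].max())
    print(' parked fin',rect(box(490,570,-240,-140,150,180)))
    print(' stop',rect(box(470,580,-280,-215,115,150)))
    print(' keeper bar',rect(box(575,630,20,140,100,118)),' peg',rect(box(575,640,20,160,126,155)))
    print(' hanger fin',rect(box(400,480,280,360,62,85)),' all',rect(box(390,480,270,370,8,90)))
E
```

```text
side board (array([526.9, -86.7]), array([171.5, 396.7]), np.float32(93.7), 4027, np.float64(12.1))
 head (array([530.9, -54.3]), array([151.2,  24.3]), np.float32(89.2), 520, np.float64(107.6))
  line x= [1.520000e-02 5.315798e+02] ymax 21.296903640916412
 parked fin (array([ 528.7, -190.6]), array([47.2, 14.3]), np.float32(89.6), 160, np.float64(159.8))
 stop (array([ 528.1, -241.8]), array([ 8.8, 50.2]), np.float32(177.9), 160, np.float64(125.4))
 keeper bar (array([593.1,  68.3]), array([82.4, 16. ]), np.float32(68.4), 120, np.float64(108.5))  peg (array([607.6,  99.6]), array([13.3,  7.6]), np.float32(74.3), 23, np.float64(133.9))
 hanger fin (array([441.6, 323.3]), array([15.2, 52.2]), np.float32(108.6), 71, np.float64(69.8))  all (array([436. , 310.5]), array([58. , 59.5]), np.float32(144.5), 314, np.float64(39.5))
top board (array([530.6, -89.6]), array([177.4, 419.2]), np.float32(90.4), 3408, np.float64(12.1))
 head (array([531.2, -54.3]), array([151.5,  24.8]), np.float32(88.7), 475, np.float64(108.0))
  line x= [2.1200e-02 5.3233e+02] ymax 21.389610221686134
 parked fin (array([ 528.4, -189.7]), array([42.7, 13.4]), np.float32(89.9), 98, np.float64(160.2))
 stop (array([ 528.8, -240.8]), array([ 6.2, 49.9]), np.float32(179.1), 58, np.float64(128.6))
 keeper bar (array([592.5,  68.2]), array([79.1, 16.8]), np.float32(70.3), 114, np.float64(108.8))  peg (array([608.1,  99.2]), array([8.1, 8.9]), np.float32(177.9), 13, np.float64(137.0))
 hanger fin (array([443. , 321.5]), array([13.9, 45.2]), np.float32(109.6), 85, np.float64(70.3))  all (array([429. , 316.4]), array([71.4, 45.4]), np.float32(19.5), 269, np.float64(41.1))
```

```bash
python3 -m handwheel '[0,0,-60,0,0,0, -20,0,-60,0,0,0.15]'
```

```text
time_s: 0.75
ee_pos: [149.4, -635.4, 289.5]
tool_rot: [179.4, -0.0, 6.2]
contact_force: [-0.4, 0.0, 0.7]
opening: 1.003
grasp_force: 0.0
```

```bash
python3 -m handwheel '[312,-353,0,0,0,-1.79,312,-353,0,0,0,-1.79,312,-353,0,0,0,-1.79,312,-353,0,0,0,-1.79,312,-353,0,0,0,-1.79,312,-353,0,0,0,-1.79,312,-353,0,0,0,-1.79,397,-919,0,0,0,-1.79,397,-919,0,0,0,-1.79,397,-919,0,0,0,-1.79,397,-919,0,0,0,-1.79,397,-919,0,0,0,-1.79]'
```

```text
time_s: 2.25
ee_pos: [421.2, 38.4, 283.1]
tool_rot: [179.9, 0.0, 108.9]
contact_force: [1.1, -0.1, 0.5]
opening: 1.003
grasp_force: 0.0
```

```bash
python3 -m handwheel '[262,112,60,0,0,0,262,112,60,0,0,0,262,112,60,0,0,0,262,112,60,0,0,0,262,112,60,0,0,0,262,112,60,0,0,0,262,112,60,0,0,0,262,112,60,0,0,0]' 0.7; python3 - <<'E'
from h import *
print(observe()['ee_pos'],observe()['tool_rot'])
c,T=campose('wrist'); im,d=snapshot('wrist'); cv2.imwrite('pics/w1.png',im); P=cloud(c,T,d).reshape(-1,3)
q=P[(abs(P[:,0]-442)<45)&(abs(P[:,1]-322)<45)&(P[:,2]>60)&(P[:,2]<80)]
print(cv2.minAreaRect(q[:,:2].astype(np.float32)),len(q),np.median(q[:,2]))
for r in silhouettes('wrist','hanger')[:3]: print(r['score'],r['extent'])
E
```

```text
time_s: 3.25
ee_pos: [442.8, 319.6, 223.3]
tool_rot: [179.9, -0.0, 108.8]
contact_force: [-0.6, -0.9, 0.3]
opening: 0.698
grasp_force: 0.0
[442.79242877 319.64605358 223.28816199] [ 1.79943489e+02 -1.55208462e-03  1.08828143e+02]
((443.6589050292969, 320.9222106933594), (13.86022663116455, 44.00890350341797), 19.060121536254883) 754 71.02476551871723
0.98 [161.5, 51.9, 67.1, 74.2]
0.92 [226.7, 158.6, 67.2, 57.2]
0.81 [244.7, 246.2, 51.4, 52.0]
```

View pics/w1.png

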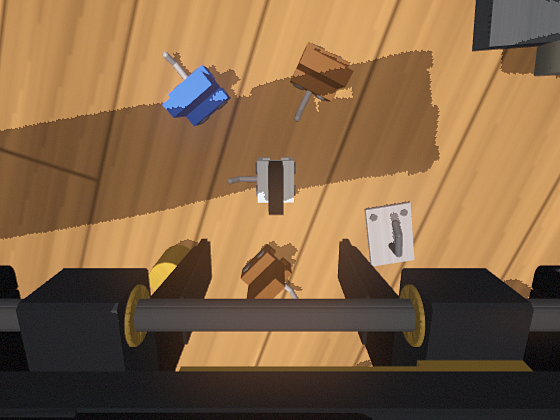

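The wrist view shows the aluminium hanger centred at (275,187) with its hook to the left (-x). The depth reading puts the fin at (443.7,320.9), height 71 and yaw 19°, which agrees with the fixed cameras. Descending to grip.

```bash
python3 -m handwheel '[1,1,60,0,0,0,1,1,110,0,0,0,1,1,150,0,0,0,1,1,170,0,0,0,1,1,182,0,0,0,1,1,182,0,0,0,1,1,182,0,0,0]' && python3 -m handwheel '[0,0,0,0,0,0,0,0,0,0,0,0,0,0,0,0,0,0,0,0,0,0,0,0,0,0,0,0,0,0,0,0,0,0,0,0]' 0 25
```

```text
time_s: 4.22
ee_pos: [444.3, 322.6, 42.4]
tool_rot: [179.8, -0.0, 108.9]
contact_force: [0.4, 1.1, -0.2]
opening: 0.701
grasp_force: 0.0
time_s: 4.97
ee_pos: [443.1, 321.8, 40.6]
tool_rot: [-180.0, 0.0, 108.9]
contact_force: [-0.3, 0.3, 0.8]
opening: 0.146
grasp_force: 25.0
```

```bash
python3 -m handwheel '[0,0,-30,0,0,0,0,0,-80,0,0,0,0,0,-130,0,0,0,-40,1,-160,0,0,0.1,-100,2,-160,0,0,0.2,-155,4,-160,0,0,0.3,-205,5,-160,0,0,0.347,-240,6,-160,0,0,0.347,-261,6,-160,0,0,0.347,-261,6,-160,0,0,0.347,-261,6,-160,0,0,0.347]'; python3 - <<'E'
from h import *
s=observe();print(s['ee_pos'],s['tool_rot'],s['opening'])
for n in ('side','top','wrist'):
    c,T=campose(n); im,d=snapshot(n); cv2.imwrite(f'pics/{n}2.png',im); P=cloud(c,T,d).reshape(-1,3)
    if n=='wrist':
        im=im
    h=P[(P[:,0]>500)&(P[:,0]<565)&(P[:,1]>-150)&(P[:,1]<35)&(P[:,2]>98)&(P[:,2]<116)]
    if len(h)>30:
        m=h[:,1]<-5
        for lo in (-140,-100,-60,-20,0,10,16):
            g=h[(h[:,1]>lo)&(h[:,1]<lo+6)]
            if len(g)>3: print(n,lo,g[:,0].min().round(1),g[:,0].max().round(1),np.median(g[:,2]).round(1),len(g))
        print(n,h[:,1].max())
E
```

```text
time_s: 6.35
ee_pos: [532.9, 77.3, 200.2]
tool_rot: [-179.9, -0.0, 89.0]
contact_force: [0.7, 0.2, -1.9]
opening: 0.148
grasp_force: 25.0
[532.90709734  77.31896506 200.1994697 ] [-1.79944807e+02 -2.25038407e-02  8.90316082e+01] 0.14817277061429096
side -140 517.8 530.6 107.2 17
side -100 518.3 540.9 107.9 19
side -60 518.6 542.1 107.8 23
side -20 519.5 544.0 108.0 22
side 0 521.6 541.8 106.7 15
side 10 523.7 541.4 106.7 12
side 16 526.0 538.5 105.2 11
side 21.40337741855012
top -140 519.2 541.7 109.4 18
top -100 518.6 542.1 107.8 24
top -60 519.4 540.7 107.3 18
top -20 521.1 544.0 108.9 25
top 0 521.8 541.3 105.4 14
top 10 524.3 541.3 106.0 21
top 16 526.8 538.4 105.8 9
top 21.350933308966532
wrist -60 520.5 543.7 107.9 172
wrist -37.7538529895474
```

View pics/wrist2.png

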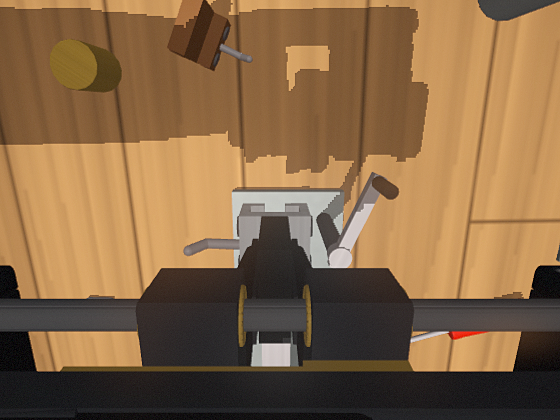

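The wrist view shows the gripped hanger at about (275,235) with its hook to the left (-x), and the open keeper to the right at (345,255), clear of it. Lowering to rail height in front of the nose.

```bash
python3 -m handwheel '[0,0.5,30,0,0,0,0,0.5,55,0,0,0,0,0.5,67,0,0,0,0,0.5,67,0,0,0,0,0.5,67,0,0,0]'; python3 - <<'E'
from h import *
s=observe();print(s['ee_pos'],s['tool_rot'],s['opening'])
ims=[]
for n in ('side','top'):
    c,T=campose(n); im,d=snapshot(n); P=cloud(c,T,d).reshape(-1,3)
    h=P[(P[:,0]>505)&(P[:,0]<565)&(P[:,1]>40)&(P[:,1]<110)&(P[:,2]>85)&(P[:,2]<121)]
    t=h[(h[:,2]>110)]; print(n,'blocktop',len(t),np.median(t[:,2]),np.sort(t[:,0])[[2,-3]],np.sort(t[:,1])[[2,-3]])
    u,v=map(int,proj(c,T,[530,50,110])); ims.append(cv2.resize(im[v-45:v+45,u-60:u+60],(480,360),interpolation=cv2.INTER_CUBIC))
cv2.imwrite('pics/ins.png',cv2.resize(np.hstack(ims),(800,300)))
E
```

```text
time_s: 7.12
ee_pos: [534.6, 77.1, 135.0]
tool_rot: [179.9, -0.0, 89.0]
contact_force: [0.0, -0.2, -2.7]
opening: 0.143
grasp_force: 25.0
[534.6397685   77.0917015  134.95545365] [ 1.79883870e+02 -9.36535513e-03  8.90397689e+01] 0.14275709440338094
side blocktop 106 118.4305049354441 [513.0838623 552.9103101] [53.39318758 97.69154334]
  return _methods._mean(a, axis=axis, dtype=dtype,
  ret = ret.dtype.type(ret / rcount)
Traceback (most recent call last):
IndexError: index 2 is out of bounds for axis 0 with size 0
```

In the side view the block spans x 513–553 (centre 533.0) with its top at 118.4, so the origin is at 92.4. The rail line in the same view reaches 533.3 there, so it is aligned. Sliding on.

```bash
python3 -m handwheel '[-12,0,0,0,0,0,-24,0,0,0,0,0,-34,0,0,0,0,0,-42,0,0,0,0,0,-50,0,0,0,0,0,-58,0,0,0,0,0,-66,0,0,0,0,0,-66,0,0,0,0,0]'
```

```text
time_s: 8.22
ee_pos: [532.7, 10.4, 133.6]
tool_rot: [-180.0, -0.0, 89.0]
contact_force: [-0.4, 0.8, -1.4]
opening: 0.147
grasp_force: 25.0
```

No force, and the block is well onto the taper. Continuing to rail y ≈ 50.

```bash
python3 -m handwheel '[-10,0,0,0,0,0,-20,0,0,0,0,0,-30,0,0,0,0,0,-40,0,0,0,0,0,-50,0,0,0,0,0,-60,0,0,0,0,0,-66,0,0,0,0,0,-66,0,1,0,0,0,-66,0,1.5,0,0,0,-66,0,1.5,0,0,0]'
```

```text
time_s: 9.48
ee_pos: [531.5, -54.8, 132.0]
tool_rot: [-180.0, -0.0, 89.1]
contact_force: [0.2, 0.0, -1.7]
opening: 0.149
grasp_force: 25.0
```

```bash
python3 -m handwheel '[0,0,0,0,0,0,0,0,0,0,0,0,0,0,0,0,0,0,0,0,0,0,0,0,0,0,0,0,0,0,0,0,0,0,0,0]' 0.45 && python3 -m handwheel '[0,0,-40,0,0,0,0,0,-80,0,0,0,0,0,-80,0,0,0,0,0,-80,0,0,0]'; python3 - <<'E'
from h import *
ims=[]
for n in ('side','top'):
    c,T=campose(n); im,d=snapshot(n); P=cloud(c,T,d).reshape(-1,3)
    for nm,z0,z1 in (('top',110,121),('fin',150,172)):
        t=P[(abs(P[:,0]-531)<30)&(abs(P[:,1]+57)<45)&(P[:,2]>z0)&(P[:,2]<z1)]
        if len(t)>5: print(n,nm,len(t),np.median(t[:,2]),np.sort(t[:,0])[[2,-3]],np.sort(t[:,1])[[2,-3]])
    u,v=map(int,proj(c,T,[530,-57,110])); ims.append(cv2.resize(im[v-60:v+60,u-80:u+80],(400,300),interpolation=cv2.INTER_CUBIC))
cv2.imwrite('pics/ins.png',np.hstack(ims))
E
```

```text
time_s: 10.22
ee_pos: [531.6, -55.1, 132.2]
tool_rot: [180.0, -0.0, 89.0]
contact_force: [0.7, -0.3, -0.8]
opening: 0.455
grasp_force: 0.0
time_s: 10.72
ee_pos: [531.2, -55.1, 211.5]
tool_rot: [-180.0, -0.0, 89.0]
contact_force: [-0.7, -0.4, -1.3]
opening: 0.452
grasp_force: 0.0
side top 174 115.49817555923909 [511.54041142 549.16553434] [-95.02188612 -32.5891189 ]
side fin 120 160.48411403877634 [523.72151321 537.57157477] [-78.12634431 -34.07428911]
top top 10 110.88885051588761 [521.04127318 534.57855604] [-22.62536753 -17.22424193]
```

View pics/ins.png

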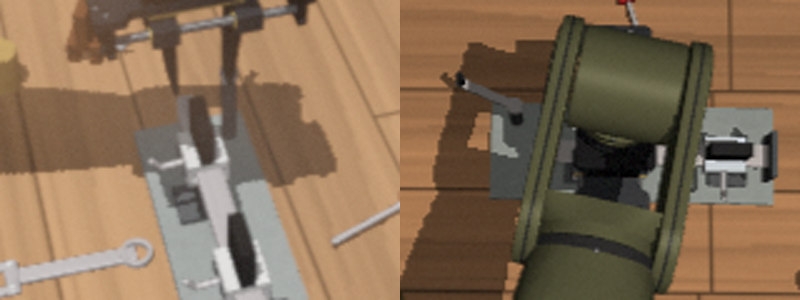

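The hanger rides on the rail at side crop (200,140), fin centre y = -56 (rail y ≈ 52), hook to -x, fingers clear. Now I close the fingers and go behind it to push.

```bash
python3 -m handwheel '[46,0,0,0,0,0,46,0,0,0,0,0,46,0,0,0,0,0,46,0,0,0,0,0,46,0,40,0,0,0,46,0,75,0,0,0,46,0,90,0,0,0,46,0,90,0,0,0,46,0,90,0,0,0]' 0 && python3 -m handwheel '[-10,0,0,0,0,0,-20,0,0,0,0,0,-30,0,0,0,0,0,-40,0,0,0,0,0,-50,0,0,0,0,0,-60,0,0,0,0,0,-70,0,0,0,0,0,-80,0,0,0,0,0,-80,0,0,0,0,0]'
```

```text
time_s: 11.95
ee_pos: [533.6, -9.4, 123.9]
tool_rot: [179.8, 0.0, 89.0]
contact_force: [-0.1, -0.5, 0.5]
opening: 0.007
grasp_force: 0.0
time_s: 13.08
ee_pos: [530.9, -90.0, 122.0]
tool_rot: [-180.0, 0.0, 89.0]
contact_force: [0.0, 0.6, -0.1]
opening: 0.004
grasp_force: 0.0
```

```bash
python3 -m handwheel '[-8,0,0,0,0,0,-16,0,0,0,0,0,-24,0,0,0,0,0,-32,0,0,0,0,0,-38,0,0,0,0,0,-42,0,0,0,0,0,-42,0,0,0,0,0]' && python3 -m handwheel '[-2,0,0,0,0,0,-4,0,0,0,0,0,-4,0,0,0,0,0,-4,0,0,0,0,0]'
```

```text
time_s: 13.95
ee_pos: [530.4, -131.7, 122.3]
tool_rot: [180.0, 0.0, 89.0]
contact_force: [0.0, 0.1, 0.3]
opening: 0.004
grasp_force: 0.0
time_s: 14.45
ee_pos: [530.4, -135.2, 122.3]
tool_rot: [180.0, 0.0, 89.0]
contact_force: [0.3, 1.6, 0.7]
opening: 0.007
grasp_force: 0.7
```

```bash
python3 -m handwheel '[-1,0,0,0,0,0,-2,0,0,0,0,0,-2,0,0,0,0,0,-2,0,0,0,0,0]' && python3 -m handwheel '[-1,0,0,0,0,0,-2,0,0,0,0,0,-2,0,0,0,0,0,-2,0,0,0,0,0]'; python3 - <<'E'
from h import *
for n in ('side','top'):
    c,T=campose(n); im,d=snapshot(n); P=cloud(c,T,d).reshape(-1,3)
    t=P[(abs(P[:,0]-531)<30)&(P[:,1]>-236)&(P[:,1]<-110)&(P[:,2]>140)&(P[:,2]<172)&(im.reshape(-1,3).max(1)<90)]
    y=np.sort(t[:,1]); print(n,len(y),y[[1,-2]] if len(y)>3 else 0, [(round(a,1),round(b,1)) for a,b in zip(y,y[1:]) if b-a>2])
E
```

```text
time_s: 14.95
ee_pos: [530.3, -137.1, 122.3]
tool_rot: [180.0, 0.0, 89.0]
contact_force: [-0.7, 2.7, 1.6]
opening: -0.0
grasp_force: 1.3
time_s: 15.45
ee_pos: [530.2, -139.2, 122.2]
tool_rot: [180.0, 0.0, 89.0]
contact_force: [0.0, 2.8, 1.0]
opening: 0.008
grasp_force: 1.2
side 311 [-235.95953485 -142.69157405] [(np.float64(-182.7), np.float64(-180.6)), (np.float64(-147.7), np.float64(-142.7)), (np.float64(-142.7), np.float64(-139.2))]
top 0 0 []
```

```bash
python3 -m handwheel '[-1,0,0,0,0,0,-2,0,0,0,0,0,-2,0,0,0,0,0,-2,0,0,0,0,0]' && python3 -m handwheel '[-1,0,0,0,0,0,-1,0,0,0,0,0,-1,0,0,0,0,0]'
```

```text
time_s: 16.05
ee_pos: [530.2, -139.4, 122.2]
tool_rot: [-180.0, -0.2, 89.0]
contact_force: [0.5, 8.6, 3.9]
opening: 0.005
grasp_force: 4.5
time_s: 16.42
ee_pos: [530.2, -139.4, 122.2]
tool_rot: [-180.0, -0.3, 89.0]
contact_force: [0.4, 12.8, 4.3]
opening: 0.005
grasp_force: 6.3
```

Force jumped to 12.8 N at TCP y = -139.4, exactly the predicted packed place. Backing off and moving to beside the keeper peg.

```bash
python3 -m handwheel '[15,0,0,0,0,0,30,0,0,0,0,0,30,0,-40,0,0,0,30,0,-80,0,0,0,80,0,-80,0,0,0,120,40,-80,0,0,0,170,80,-80,0,0,0,210,97,-80,0,0,0,232,97,-80,0,0,0,232,97,-80,0,0,0]'; python3 - <<'E'
from h import *
s=observe();print(s['ee_pos'],s['tool_rot'])
def peg(P): 
    t=P[(P[:,0]>580)&(P[:,0]<640)&(P[:,1]>60)&(P[:,1]<140)&(P[:,2]>118)&(P[:,2]<145)]; return len(t),t.mean(0) if len(t) else 0
for n in ('wrist','side','top'):
    c,T=campose(n); im,d=snapshot(n); P=cloud(c,T,d).reshape(-1,3)
    print(n,peg(P))
    t=P[(abs(P[:,0]-531)<9)&(P[:,1]>-236)&(P[:,1]<-110)&(P[:,2]>150)&(P[:,2]<172)]
    y=np.sort(t[:,1]); print(len(y),y[[1,-2]] if len(y)>3 else 0)
E
```

```text
time_s: 17.68
ee_pos: [630.3, 89.2, 201.7]
tool_rot: [-179.9, 0.0, 89.2]
contact_force: [0.3, 0.4, 0.5]
opening: 0.005
grasp_force: 0.0
[630.3012072   89.19208417 201.65841065] [-1.79939828e+02  4.98055928e-02  8.91560217e+01]
wrist (278, array([610.43794119, 100.13584051, 134.24292433]))
0 0
side (30, array([607.58636125,  97.87879777, 131.50121222]))
226 [-235.87426748 -150.41498524]
top (0, 0)
174 [-234.44316621 -150.31368114]
```

```bash
python3 -m handwheel '[0,3,30,0,0,0,0,3,60,0,0,0,0,3,79,0,0,0,0,3,79,0,0,0,0,3,79,0,0,0]' && python3 -m handwheel '[5,-8,0,0,0,0,11,-17,0,0,0,0,14,-25,0,0,0,0,17,-33,0,0,0,0,18.5,-42,0,0,0,0,19,-51,0,0,0,0,18,-59,0,0,0,0,16.5,-68,0,0,0,0,13,-76,0,0,0,0,9.5,-84,0,0,0,0,4,-91,0,0,0,0,-1.5,-98,0,0,0,0]'; python3 - <<'E'
from h import *
for n in ('side','top','wrist'):
    c,T=campose(n); im,d=snapshot(n); P=cloud(c,T,d).reshape(-1,3)
    t=P[(P[:,0]>505)&(P[:,0]<600)&(P[:,1]>30)&(P[:,1]<120)&(P[:,2]>100)&(P[:,2]<112)]
    print(n,len(t),t[t[:,0].argmin()] if len(t) else 0, t.mean(0) if len(t) else 0)
    if n=='side': u,v=map(int,proj(c,T,[550,60,110])); cv2.imwrite('pics/k.png',cv2.resize(im[v-50:v+50,u-70:u+70],(560,400)))
E
```

```text
time_s: 18.45
ee_pos: [634.8, 87.8, 124.6]
tool_rot: [179.9, -0.0, 89.0]
contact_force: [-0.0, 1.2, -0.0]
opening: 0.007
grasp_force: 0.0
time_s: 19.95
ee_pos: [535.1, 88.5, 123.0]
tool_rot: [-179.9, -0.1, 89.0]
contact_force: [1.6, 1.4, -0.3]
opening: 0.005
grasp_force: 0.7
side 160 [519.69083683  67.3203693  101.61216036] [558.39553567  51.58616514 106.56238745]
top 9 [579.2158654   35.51162639 109.45753487] [584.34684999  34.35427971 108.68407182]
wrist 0 0 0
```

View pics/k.png

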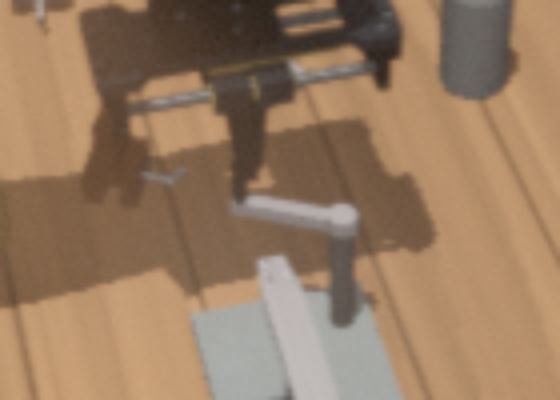

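The bar follows the finger and stands about 20° from shut, with its end at crop (240,205). Finishing the swing.

```bash
python3 -m handwheel '[-5,-4,0,0,0,0,-9,-7.5,0,0,0,0,-14,-10.5,0,0,0,0,-19,-13,0,0,0,0,-24,-15,0,0,0,0,-27,-16,0,0,0,0,-27,-16,0,0,0,0]' && python3 -m handwheel '[-1,0,0,0,0,0,-2,0,0,0,0,0,-3,0,0,0,0,0,-3,0,0,0,0,0]'
```

```text
time_s: 20.98
ee_pos: [519.3, 61.1, 123.1]
tool_rot: [-180.0, 0.0, 89.0]
contact_force: [-0.3, -0.1, 0.4]
opening: 0.005
grasp_force: 0.0
time_s: 21.48
ee_pos: [519.3, 58.6, 123.0]
tool_rot: [-180.0, -0.0, 89.0]
contact_force: [-1.7, 1.9, 0.3]
opening: 0.005
grasp_force: 0.8
```

```bash
python3 -m handwheel '[-1,0,0,0,0,0,-2,0,0,0,0,0,-2,0,0,0,0,0]' && python3 -m handwheel '[-1,0,0,0,0,0,-2,0,0,0,0,0,-2,0,0,0,0,0]'
```

```text
time_s: 21.85
ee_pos: [519.2, 57.3, 123.0]
tool_rot: [-180.0, -0.1, 89.0]
contact_force: [-1.6, 4.2, 0.4]
opening: 0.007
grasp_force: 2.5
time_s: 22.22
ee_pos: [519.2, 56.8, 123.1]
tool_rot: [-180.0, -0.3, 89.0]
contact_force: [-1.7, 10.3, 1.2]
opening: 0.005
grasp_force: 5.2
```

Hard stop reached at the predicted y (about 57). Backing off and verifying.

```bash
python3 -m handwheel '[12,0,0,0,0,0,30,0,0,0,0,0,40,0,-40,0,0,0,80,0,-90,0,0,0,140,0,-90,0,0,0,200,0,-90,0,0,0,200,0,-90,0,0,0,200,0,-90,0,0,0]'; python3 - <<'E'
from h import *
ims=[]
for n in ('side','top'):
    c,T=campose(n); im,d=snapshot(n); P=cloud(c,T,d).reshape(-1,3)
    t=P[(P[:,0]>505)&(P[:,0]<600)&(P[:,1]>26)&(P[:,1]<120)&(P[:,2]>102)&(P[:,2]<112)]
    k=np.polyfit(t[:,0],t[:,1],1); print(n,len(t),'bar angle',np.degrees(np.arctan(k[0])))
    t=P[(P[:,0]>505)&(P[:,0]<600)&(P[:,1]>20)&(P[:,1]<120)&(P[:,2]>122)&(P[:,2]<145)]; print('peg',t.mean(0))
    t=P[(abs(P[:,0]-531)<9)&(P[:,1]>-236)&(P[:,1]<-110)&(P[:,2]>150)&(P[:,2]<172)]; y=np.sort(t[:,1]); print(y[[1,-2]])
    u,v=map(int,proj(c,T,[530,-80,110])); ims.append(cv2.resize(im[v-90:v+90,u-90:u+90],(400,400)))
cv2.imwrite('pics/f.png',np.hstack(ims))
E
```

```text
time_s: 23.22
ee_pos: [522.7, 255.0, 212.9]
tool_rot: [180.0, 0.1, 89.1]
contact_force: [0.5, 0.3, 0.3]
opening: 0.002
grasp_force: 0.0
side 149 bar angle -0.3591421374131862
peg [517.27205943  39.2755826  132.77923738]
[-235.14865906 -151.10219026]
top 90 bar angle -0.7285018202994119
peg [517.24841021  41.20261369 136.02305132]
[-234.0714031  -150.39799625]
```

View pics/f.png

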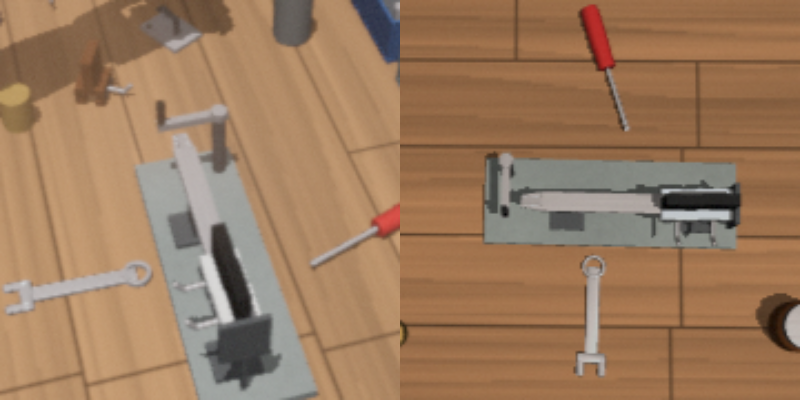

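Both hangers are packed against the stop at top crop (700,200), hooks to the same side. The keeper lies across the open end at (505,185), and the other things are undisturbed.

```bash
python3 -c "
from workcell import *
print(hand_in())"
```

```text
the job is handed in; nothing more can be done
None
```

The job is handed in. The loose hanger is on the rail with its hook the same way as the other, both are packed against the closed end, and the keeper is shut, as the last side and top views showed; the hand-in call returned no verdict.

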